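# Hang the nesting measuring cups on their one hook

### The job

The three steel measuring cups have drained: put the set away on the hook stand, all by their wire loops on its one hook with the mouths facing the post, the smallest first, then the medium one slipped over it, then the largest over both. Set each loop down on the hook by feel (its post telescopes, and nobody noted the height it was left at), clear of the post and of the cups already there, then slide it along and press it gently but firmly home against the post or the cup before it, never with a hard shove, and only then let go; drop none. Leave the other things on the worktop where they are.

Things in the scene. Friction and masses are not known exactly. Their poses are not given: they have to be found in the camera images.
- stand_foot (a point): freestanding hook stand, fixed; foot 124 mm across, 16 mm high. Point on the worktop below the front of its post; z up, x horizontal from the hook's free end to the post, y across. Post: 12 mm rod, front at x = 0, telescopic: the top of the hook's shank stands somewhere 155 to 184 mm up, not measured. Shank: level 7 mm bar above the x axis, from the post to x = -60; upturned end at x = -71, 10 mm above it, 9 mm wide
- cup_small_grip (a point): smallest of three square steel cups, on its side, rigid 5 mm wire loop upright at the mouth end. Point to hold: midway between the loop's legs, 20 mm below the loop's inner (arched) top. z up the loop, x out of the mouth (at first away from the robot), y across the loop. Loop 23 mm wide outside, 13 inside; point 41 mm above the cup's upper side; mouth edge 3 mm ahead (+x)
- cup_small_bowl (a point): centre of the small cup's bowl, on its axis at half depth, 25 mm above its underside and 86 mm below the loop's inner top (86 mm on every cup, so all hang concentric); same axes. Cup 50 mm square with round corners, 30 mm deep, walls 2.5 mm, about 60 g. Home on the hook its mouth touches the post and its grip point lies 3 mm out from the post, 20 mm below the top of the shank
- cup_medium_grip (a point): medium cup, same kind of point and axes: between the legs of its wire loop, 20 mm below the loop's inner top. Loop 35 mm wide outside, 25 inside; point 35.5 mm above the cup's upper side, 96.5 mm above its underside; mouth edge 3 mm ahead (+x)
- cup_medium_bowl (a point): centre of the medium cup's bowl, on its axis at half depth, 30.5 mm above its underside; same axes. Cup 61 mm square outside, 56 inside (3 mm play all round the small cup), 37 mm deep, about 85 g. A hung cup leans in by up to 0.05 rad. Home, its mouth edge meets the small cup's loop legs and its grip point lies 8.5 mm out from the post, 20 mm below the top of the shank
- cup_large_grip (a point): largest cup, same kind of point and axes: between the legs of its wire loop, 20 mm below the loop's inner top. Loop 47 mm wide outside, 37 inside; point 29.5 mm above the cup's upper side, 102.5 mm above its underside; mouth edge 3 mm ahead (+x)
- cup_large_bowl (a point): centre of the large cup's bowl, on its axis at half depth, 36.5 mm above its underside; same axes. Cup 73 mm square outside, 68 inside (3.5 mm play all round the medium cup), 44 mm deep, about 115 g. Home, its mouth edge meets the medium cup's loop legs and its grip point lies 14 mm out from the post, 20 mm below the top of the shank
- scissors: loose kitchen scissors with red handles, 87 x 199 x 9 mm, lying flat on the worktop in front of the stand: bystander
- peeler: loose peeler with yellow handle, 170 x 25 x 18 mm, lying on the worktop: bystander
- tin_2: loose low round tin, 86 mm across and 40 mm high, standing to the right of the stand: bystander
Not all that is in view belongs to the job. What is shaped like the part that bears cup_small_grip but green is not meant. What is shaped like the part that bears cup_large_grip but turquoise is not meant.

How it is judged:
By the outcome, as a careful person would: the job done as asked, in the order asked, and still so for the second after the job is handed in, with the robot touching nothing.
It also fails if it takes over 72 s, if anything falls off the work surface, if the arm or the gripper's body presses on something with over 40 N, if the wrist force passes 120 N, or if a joint passes its speed limit or range.

### The arm

A 6-joint arm with a two-finger parallel gripper is mounted at the origin on a cart in front of the work surface, level with it; the furniture and walls round the work are solid. World frame = base frame: x ahead of the robot, y to its left, z up, the work surface at z = 0. Lengths are in m, angles in rad, forces in N, time in s.
With the tool pointing down it reaches from about 0.325 to 0.775 m from the base axis. Payload 5.5 kg.
Tool frame: the origin (TCP) lies at the very end of the fingers, on their centre line; the grasp point (between the pads) lies 19 mm behind it (robot.grip_depth is the distance from the TCP to the grasp point, in m); z points along the fingers, y is the line along which they close (so a half turn about z gives the same grasp; the last joint's range is limited). The gripper opens to 88 mm and grips with 3 to 60 N. Pads are 20 mm wide; open, the fingers measure 115 mm over their backs; the gripper's body (75 mm by 178 mm) begins 61 mm behind the grasp point.
Start: joints at [-1.267, 0.091, 1.231, -0, 1.82, -0.057], TCP at [0.212, -0.561, 0.193] pointing down, gripper open.
Joint ranges: [-2.87, 2.87], [-0.86, 2.18], [0.17, 2.46], [-1.51, 4.65], [0.06, 2.69], [-2.65, 2.65]. Speed limits (rad/s): [2.57, 2.57, 3.01, 3.14, 3.14, 3.14].

### API

Orientations are given as [roll, pitch, yaw] about the fixed x, y, z axes, in that order (R = Rz(yaw) Ry(pitch) Rx(roll)).
In Python, from bench import robot, viewer, workorder gives the robot as it stands.
- The arm moves only by the shell command python3 -m crank 'ROWS'. ROWS is JSON, a list that holds one entry, the list of rows, each a list of 7 numbers: the turn, a rotation vector about the tool's x, y, z in rad, then the shift along the tool's x, y, z in units of 25 mm (1.0 is 25 mm), then the gripper's target within -1 to 1 (shut at 1, half-way at 0, fully open at -1). A call has 1 to 12 rows; each row is the pose to reach, as a shift and turn from the pose commanded when the call began, along the tool's axes at that moment; what a row does not reach only later rows make up. A row lasts 1/10 s, in which the tool goes at most 50 mm and 8.59 degrees, less where a joint would pass 70% of its speed; a pose out of reach is approached as far as the arm can. A call with a gripper value outside its range is refused whole. The fingers move at their own pace and stop on an object; the grip force is fixed at half the most. Time passes only in rows, so rows that repeat a pose let the fingers close. It gives the time, the measured TCP pose, the force, the opening and the grip force at its end, in the units of the state.
- robot.observe(): the state, without advancing time (a new reading comes with each control period).
- viewer.camera(name): name is "scene" or "top"; returns a dict with "img" (384x512x3 uint8, red, green, blue), "fx", "fy", "cx", "cy" (pixels), "R" (3x3) and "t" (3): a world point X has camera coordinates R X + t. Camera axes: x right, y down, z forward; pixel columns grow to the right and rows downward; lengths in m; the calibration is good to about 2 mm. A picture is of the moment at which its call begins. There is no depth.
- workorder.close_job(): hands the job in; it is judged then, once.
The state is a dict: "t": time; "joints": joint angles; "qd": joint speeds; "joint_efforts": joint torques, N m; "tool_pos": TCP position; "ee_rot": TCP orientation; "force": force on the tool from outside, world axes, zero at the start; "moment": the same for the moment, N m; "gripper_width": finger opening in m; "gripper_force": force on a finger pad.
Only numpy, scipy, OpenCV 4.12 (cv2) and the standard library are available. Lean on these libraries where they do the work, as an engineer would, in place of code of your own. Each camera call takes 0.05 s, during which the arm holds its last target. There are 200 camera calls.

## Working session

There is one attempt and no reset: what is moved stays moved. The work goes in short steps, Python scripts to look and compute and a shell command to move; the robot and the scene stay as the last step left them, time stands still between calls to the robot, and variables do not carry over. Pictures are saved under pics/ and viewed, at most 10 in all, crops included, and the job is handed in when it is done.

```bash
ls; mkdir -p pics; python3 - <<'E'
from bench import robot,viewer
import cv2,numpy as np
for n in("scene","top"):
    c=viewer.camera(n);im=c["img"][:,:,::-1]
    cv2.imwrite(f"pics/{n}0.png",cv2.resize(im,(800,600),interpolation=cv2.INTER_CUBIC))
    print(n,c["fx"],c["fy"],c["cx"],c["cy"],np.round(c["R"],4).tolist(),np.round(c["t"],4).tolist())
s=robot.observe();print(s)
E
```

```text
pics
scene 411.74016258834047 411.74016258834047 255.56083323384576 190.51179373443577 [[-0.8153, -0.579, -0.0096], [-0.2265, 0.3341, -0.9149], [0.533, -0.7437, -0.4035]] [0.444, 0.1464, 1.032]
top 488.1259354852307 488.1259354852307 247.89804836492877 186.50027351564944 [[-0.012, -0.9999, 0.0003], [-0.9951, 0.012, -0.0981], [0.0981, -0.0015, -0.9952]] [0.1392, 0.4916, 1.475]
{'t': 0.1, 'joints': array([-1.26669131e+00,  9.17807976e-02,  1.23174042e+00, -1.96532271e-05,
        1.81979050e+00, -5.67258867e-02]), 'qd': array([ 0.00110748, -0.00191118, -0.00128652,  0.0004074 ,  0.00040103,
       -0.00060202]), 'joint_efforts': array([ 3.45166663e-03, -4.47858632e+01, -4.07567668e+01,  7.00890413e-02,
        2.84799485e-02, -1.34222087e-04]), 'tool_pos': array([ 0.21171558, -0.56107619,  0.19183579]), 'ee_rot': array([-3.13987528e+00, -7.84382328e-05,  3.60826010e-01]), 'force': array([ 0.29481138, -0.1921387 ,  0.52624184]), 'moment': array([ 0.03641003, -0.0094959 , -0.01611717]), 'gripper_force': 0.0, 'gripper_width': 0.08776483577358181}
```

View pics/scene0.png

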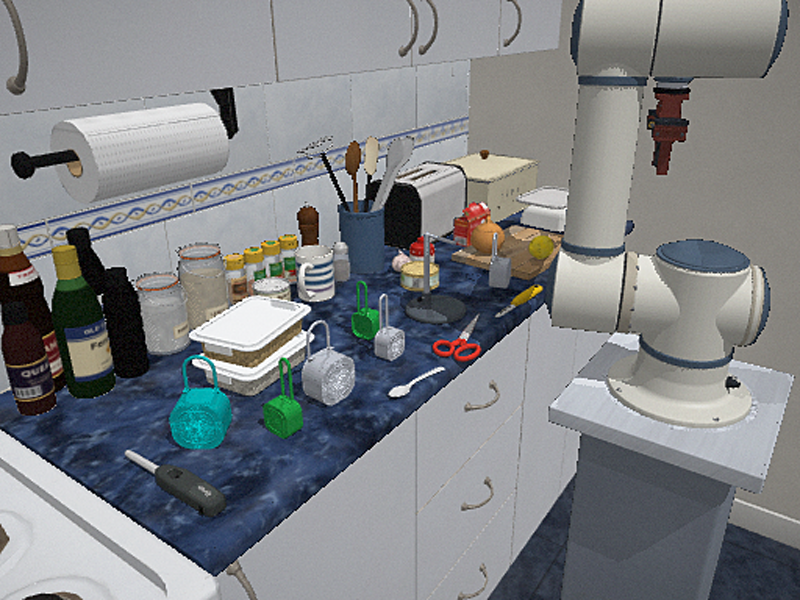

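View pics/top0.png

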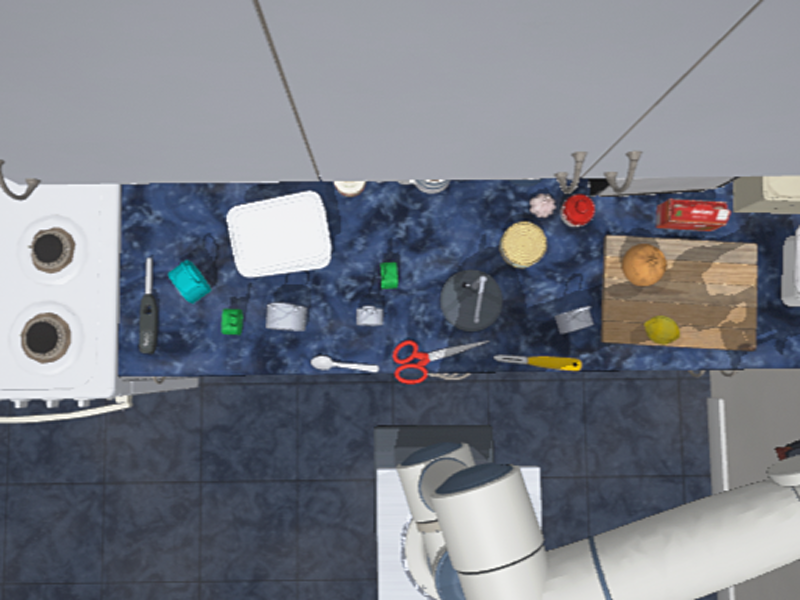

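The scene view shows the grey small cup at (390,340), the large at (328,375), the medium at (499,265) and the stand at (430,275). In the top view they are at (370,315), (287,317), (575,318) and (470,300). I'll take a closer crop.

```bash
python3 - <<'E'
from bench import robot,viewer
import cv2,numpy as np
t=np.mean([viewer.camera("top")["img"] for _ in range(2)],0)[:,:,::-1].astype(np.uint8)
s=np.mean([viewer.camera("scene")["img"] for _ in range(2)],0)[:,:,::-1].astype(np.uint8)
o=np.zeros((600,800,3),np.uint8)
a=np.hstack([t[170:225,170:270],t[170:225,275:375]]);o[:220]=cv2.resize(a,(800,220),interpolation=cv2.INTER_CUBIC)
b=s[142:237,230:335]; o[220:600,:420]=cv2.resize(b,(420,380),interpolation=cv2.INTER_CUBIC)
b=s[195:290-25,180:275-20]; o[220:500,420:720]=cv2.resize(b,(300,280),interpolation=cv2.INTER_CUBIC)
cv2.imwrite("pics/crop1.png",o)
E
```

```text
(no output)
```

View pics/crop1.png

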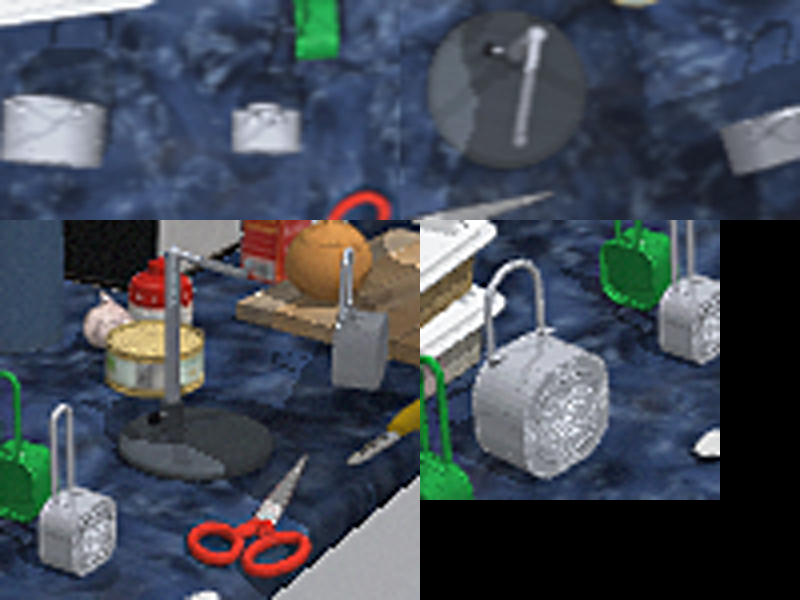

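```bash
cat > h.py <<'E'
import numpy as np,cv2
from bench import viewer
def ray(c,u,v,z):
    R=np.array(c["R"]);t=np.array(c["t"]);o=-R.T@t
    d=R.T@np.array([(u-c["cx"])/c["fx"],(v-c["cy"])/c["fy"],1]);return o+d*(z-o[2])/d[2]
def proj(c,P):
    p=(np.array(c["R"])@np.atleast_2d(P).T).T+np.array(c["t"])
    return np.c_[c["fx"]*p[:,0]/p[:,2]+c["cx"],c["fy"]*p[:,1]/p[:,2]+c["cy"]]
S={'s':(.05,.03,.091,.023),'m':(.061,.037,.0965,.035),'l':(.073,.044,.1025,.047)}
def cup(k,g,yaw):  # polylines; g=grip point xyz
    w,d,hg,lw=S[k];c,s=np.cos(yaw),np.sin(yaw);R=np.array([[c,-s,0],[s,c,0],[0,0,1]])
    q=np.array([[-w/2,0],[w/2,0],[w/2,w],[-w/2,w],[-w/2,0]])
    L=[np.c_[np.full(5,x),q[:,0],q[:,1]-hg] for x in(.003,.003-d)]
    a=np.linspace(0,np.pi,9);r=lw/2-.0025
    y=np.r_[r,r*np.cos(a),-r];z=np.r_[w-hg,.0225-r+r*np.sin(a),w-hg]
    L.append(np.c_[0*y,y,z]);return [np.array(g)+l@R.T for l in L]
def stand(f,yaw,h):
    c,s=np.cos(yaw),np.sin(yaw);R=np.array([[c,-s,0],[s,c,0],[0,0,1]])
    return [np.array([f[0],f[1],0])+np.array(l)@R.T for l in([[0,0,.016],[0,0,h],[-.06,0,h],[-.071,0,h+.01]],)]
def draw(im,c,Ls,k,off,col):
    for L in Ls: cv2.polylines(im,[np.int32(np.round(((proj(c,L)-off+.5)*k-.5)*16))],False,col,1,cv2.LINE_AA,4)
E
python3 - <<'E'
from h import *
t=viewer.camera("top");s=viewer.camera("scene")
T=lambda u,v,x0:(x0+(u+.5)/4-.5,170+(v+.5)/4-.5)
Sc=lambda u,v,x0,y0:(x0+(u+.5)/4-.5,y0+(v-220+.5)/4-.5)
P=lambda *a:print(a[0],np.round(a[1],4))
P("small mouth mid",ray(t,*T(266,103,170),.05))
P("large mouth L",ray(t,*T(4,96,170),.073));P("large mouth R",ray(t,*T(105,100,170),.073))
a=4*.64*.0
f=lambda u,v:(u*.64,v*.64)
P("med mouth L",ray(t,*f(556,314),.061));P("med mouth R",ray(t,*f(590,304),.061))
P("small loop scene",ray(s,*Sc(63,405,230,142),.1135))
P("large loop scene",ray(s,*Sc(518-420,262,180,195),.125))
P("med loop scene",ray(s,*Sc(347,252,230,142),.119))
for h in(.155,.17,.184):
    P("tip top",ray(t,*T(520-400,140,275),h+.01));P("post top",ray(t,*T(537-400,32,275),h))
    P("post scene",ray(s,*Sc(173,250,230,142),h));P("tip scene",ray(s,*Sc(262,272,230,142),h+.01))
P("post base top",ray(t,*T(492-400,48,275),.016));P("post base scene",ray(s,*Sc(172,418,230,142),.016));P("foot c",ray(t,*T(507-400,90,275),.016))
E
```

```text
small mouth mid [0.4643 0.1691 0.05  ]
large mouth L [0.47   0.3628 0.073 ]
large mouth R [0.4661 0.2879 0.073 ]
med mouth L [ 0.4423 -0.1886  0.061 ]
med mouth R [ 0.4607 -0.2543  0.061 ]
small loop scene [0.4608 0.1636 0.1135]
large loop scene [0.4645 0.3239 0.125 ]
med loop scene [ 0.4486 -0.2206  0.119 ]
tip top [ 0.427  -0.0231  0.165 ]
post top [ 0.5033 -0.038   0.155 ]
post scene [ 0.5132 -0.0514  0.155 ]
tip scene [ 0.4144 -0.0186  0.165 ]
tip top [ 0.4261 -0.0214  0.18  ]
post top [ 0.5016 -0.0361  0.17  ]
post scene [ 0.4881 -0.0129  0.17  ]
tip scene [0.3925 0.0196 0.18  ]
tip top [ 0.4253 -0.0197  0.194 ]
post top [ 0.5    -0.0343  0.184 ]
post scene [0.4647 0.0231 0.184 ]
tip scene [0.3721 0.0554 0.194 ]
post base top [ 0.5073 -0.0207  0.016 ]
post base scene [ 0.5082 -0.0441  0.016 ]
foot c [ 0.4746 -0.0315  0.016 ]
```

```bash
python3 - <<'E'
from h import *
t=viewer.camera("top");s=viewer.camera("scene")
Ls={'m':cup('m',(.4486,-.2223,.0965),.273),'s':cup('s',(.461,.166,.091),0),'l':cup('l',(.465,.3255,.1025),-.05)}
st=stand((.497,-.0365),-.19,.16)
o=np.zeros((600,800,3),np.uint8)
def pane(c,x0,y0,w,h,k,X,Y):
    im=cv2.resize(c["img"][y0:y0+h,x0:x0+w,::-1],None,fx=k,fy=k,interpolation=cv2.INTER_CUBIC).copy()
    off=np.array([x0,y0])
    for n,col in(('s',(0,255,0)),('m',(0,255,255)),('l',(255,100,255))): draw(im,c,Ls[n],k,off,col)
    draw(im,c,st,k,off,(0,0,255)); o[Y:Y+h*k,X:X+w*k]=im
pane(t,170,178,40,48,5,0,0);pane(t,220,178,40,48,5,200,0);pane(t,278,165,50,48,5,400,0);pane(t,350,178,30,48,5,650,0)
pane(s,185,195,45,65,5,0,250);pane(s,232,180,32,55,5,230,250);pane(s,260,145,45,65,5,395,250);pane(s,308,145,30,48,5,630,250)
cv2.imwrite("pics/ov.png",o)
E
```

```text
(no output)
```

View pics/ov.png

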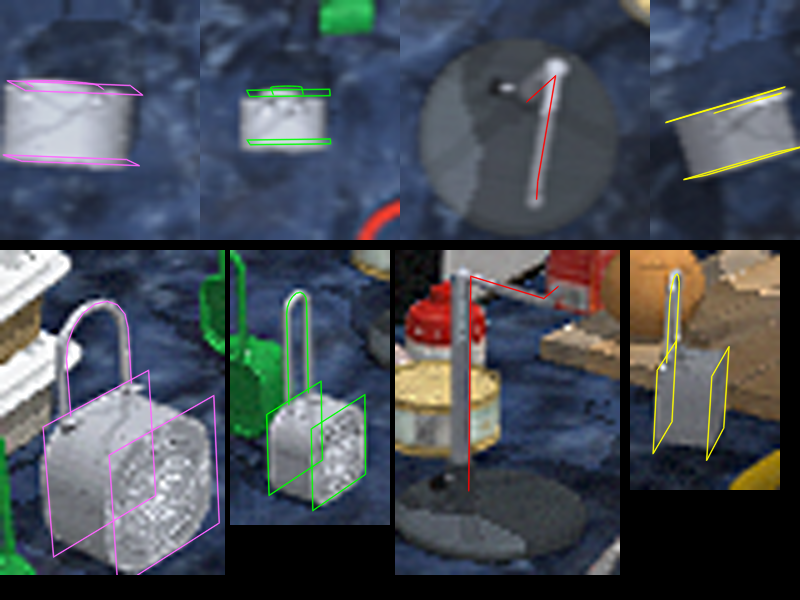

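Overlay: the models fit within about 2 mm. Small corrections are large +2 mm in y, small +1 and stand +1. The stand is near (.497, −.0355) with yaw −.19 and a shank height of about .16. Next I'll compute the move to above the small cup.

```bash
cat > go.py <<'E'
import sys,numpy as np
from bench import robot
from scipy.spatial.transform import Rotation as Ro
def delta(x,y,z,yaw):
    s=robot.observe();R=Ro.from_euler('xyz',s["ee_rot"])
    T=Ro.from_euler('xyz',[np.pi,0,yaw])
    print("turn",np.round((R.inv()*T).as_rotvec(),3),"shift",np.round(R.inv().apply(np.array([x,y,z])-s["tool_pos"])/.025,2))
def st():
    s=robot.observe();print("t",round(s["t"],2),"p",np.round(s["tool_pos"],4),"rpy",np.round(s["ee_rot"],3),"F",np.round(s["force"],2),"M",np.round(s["moment"],2),"w",round(s["gripper_width"],4),"gf",round(s["gripper_force"],1))
def hk(xs,yl,z,f=(.497,-.0355),yaw=-.19):  # grip pose in stand frame -> TCP
    c,s=np.cos(yaw),np.sin(yaw);delta(f[0]+c*xs-s*yl,f[1]+s*xs+c*yl,z-.019,yaw)
if __name__=="__main__":
    st();a=list(map(float,sys.argv[1:]))
    if len(a)==4:delta(*a)
    if len(a)==3:hk(*a)
E
python3 go.py .460 .167 .24 0
```

```text
t 0.5 p [ 0.2118 -0.5614  0.1928] rpy [-3.142 -0.     0.361] F [-0.8   0.39  0.08] M [ 0.02  0.03 -0.05] w 0.0879 gf 0.0
turn [-0.    -0.     0.361] shift [ 19.57 -23.75  -1.89]
```

```bash
python3 -m crank '[[[0,0,0,0,0,-2,-1],[0,0,0.36,19.57,-23.75,-1.9,-1],[0,0,0.36,19.57,-23.75,-1.9,-1],[0,0,0.36,19.57,-23.75,-1.9,-1],[0,0,0.36,19.57,-23.75,-1.9,-1],[0,0,0.36,19.57,-23.75,-1.9,-1],[0,0,0.36,19.57,-23.75,-1.9,-1],[0,0,0.36,19.57,-23.75,-1.9,-1],[0,0,0.36,19.57,-23.75,-1.9,-1],[0,0,0.36,19.57,-23.75,-1.9,-1],[0,0,0.36,19.57,-23.75,-1.9,-1],[0,0,0.36,19.57,-23.75,-1.9,-1]]]' | tail -c 900; python3 go.py .460 .167 .072 0
```

```text
t: 1.7
tool_pos: [0.3893, -0.0388, 0.2415]
ee_rot: [3.141, -0.002, 0.001]
force: [1.8, -0.6, -0.5]
gripper_width: 0.0879
gripper_force: 0.0
t 1.7 p [ 0.3893 -0.0388  0.2415] rpy [ 3.141e+00 -2.000e-03  1.000e-03] F [ 1.82 -0.62 -0.55] M [ 0.   -0.04 -0.04] w 0.0879 gf 0.0
turn [ 0.    -0.002  0.001] shift [ 2.82 -8.23  6.78]
```

```bash
python3 -m crank '[[[0,0,0,2.82,-8.2,1,-1],[0,0,0,2.82,-8.2,1,-1],[0,0,0,2.82,-8.2,1,-1],[0,0,0,2.82,-8.2,1,-1],[0,0,0,2.82,-8.2,2.5,-1],[0,0,0,2.82,-8.2,3.5,-1],[0,0,0,2.82,-8.2,3.5,-1],[0,0,0,2.82,-8.2,3.5,-1]]]' >/dev/null; python3 go.py .460 .167 .072 0; python3 - <<'E'
from h import *
t=viewer.camera("top");s=viewer.camera("scene")
o=np.hstack([cv2.resize(c["img"][y:y+100,x:x+66,::-1],(396,600),interpolation=cv2.INTER_CUBIC) for c,x,y in((t,205,140),(s,222,140))])
cv2.imwrite("pics/g1.png",o)
E
```

```text
t 2.5 p [0.4594 0.1641 0.1541] rpy [3.141e+00 0.000e+00 1.000e-03] F [-0.05  0.16  0.84] M [0.03 0.01 0.03] w 0.0878 gf 0.0
turn [0.    0.    0.001] shift [ 0.02 -0.12  3.29]
```

View pics/g1.png

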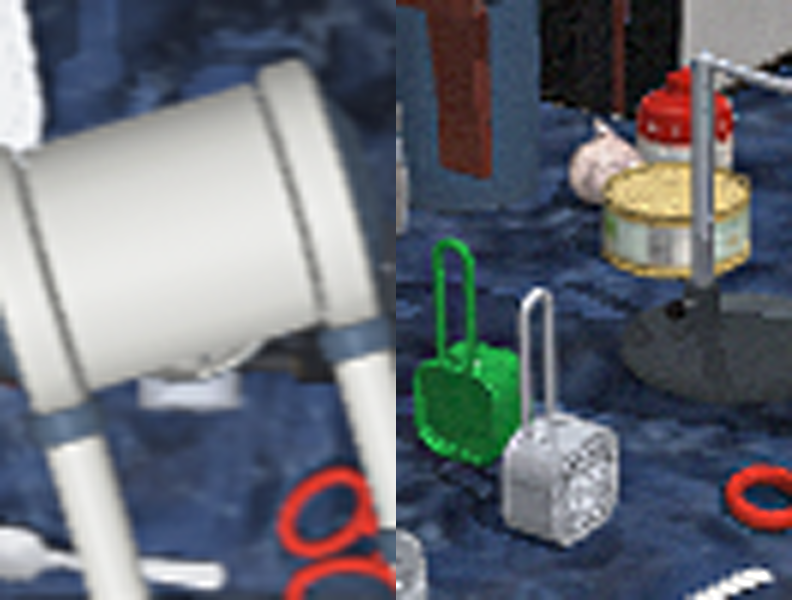

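The scene crop shows the small cup's loop at (538,290–440). The fingers, seen as red ends near (470,180) and (618,110), are above it. I'll check the projection numerically.

```bash
python3 - <<'E'
from h import *
s=viewer.camera("scene")
P=proj(s,[[.4594,.1641,.1541],[.4594,.208,.1541],[.4594,.12,.1541],[.46,.167,.116]])
print((P-[222,140])*6+[396,0])
E
```

```text
[[536.24943232 204.10749962]
 [475.12499157 235.24185639]
 [594.08161532 174.65008789]
 [532.97317308 285.02871454]]
```

```bash
python3 -m crank '[[[0,0,0,0.02,-0.1,1,-1],[0,0,0,0.02,-0.1,2.2,-1],[0,0,0,0.02,-0.1,3.28,-1],[0,0,0,0.02,-0.1,3.28,-1],[0,0,0,0.02,-0.1,3.28,-1],[0,0,0,0.02,-0.1,3.28,1],[0,0,0,0.02,-0.1,3.28,1],[0,0,0,0.02,-0.1,3.28,1],[0,0,0,0.02,-0.1,3.28,1],[0,0,0,0.02,-0.1,3.28,1],[0,0,0,0.02,-0.1,3.28,1],[0,0,0,0.02,-0.1,3.28,1]]]' >/dev/null; python3 go.py
```

```text
t 3.85 p [0.46   0.1668 0.0715] rpy [3.142e+00 0.000e+00 1.000e-03] F [ 0.1  -0.6  -0.53] M [-0.02 -0.01 -0.01] w 0.0352 gf 0.0
```

```bash
python3 -m crank '[[[0,0,0,0,0,0,1],[0,0,0,0,0,0,1],[0,0,0,0,0,0,1],[0,0,0,0,0,0,1],[0,0,0,0,0,0,1]]]' >/dev/null; python3 go.py;python3 -m crank '[[[0,0,0,0,0,-1,1],[0,0,0,0,0,-3,1],[0,0,0,0,0,-5,1],[0,0,0,0,0,-5,1],[0,0,0,0,0,-5,1]]]' >/dev/null; python3 go.py -.11 0 .165;python3 - <<'E'
from h import *
s=viewer.camera("scene")
cv2.imwrite("pics/g2.png",cv2.resize(s["img"][90:240,210:330,::-1],(480,600),interpolation=cv2.INTER_CUBIC))
E
```

```text
t 4.35 p [0.46   0.1668 0.0715] rpy [3.142e+00 0.000e+00 1.000e-03] F [-0.04  0.42  0.55] M [ 0.07  0.04 -0.07] w 0.0215 gf 30.0
t 4.85 p [0.4607 0.167  0.1979] rpy [-3.141e+00 -3.000e-03  1.000e-03] F [ 0.72  0.87 -1.45] M [ 0.02  0.   -0.  ] w 0.0211 gf 30.0
turn [-0.001 -0.003  0.191] shift [-2.88  7.27  2.06]
```

View pics/g2.png

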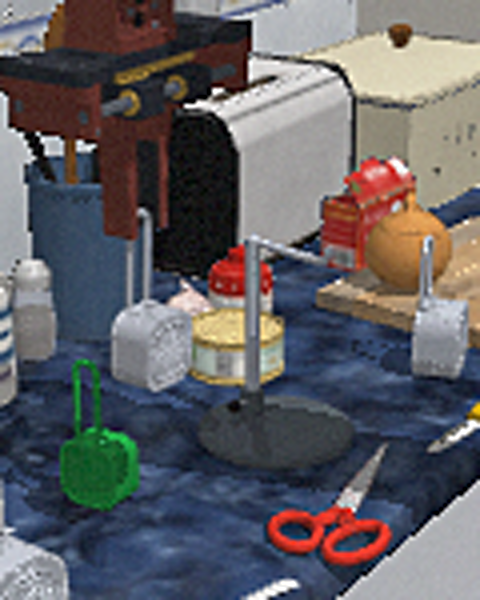

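```bash
python3 - <<'E'
from h import *
s=viewer.camera("scene")
f=lambda P:((proj(s,P)-[210,90]+.5)*4).round().tolist()
print("tcp",f([[.4607,.167,.1979]]),"tip+y",f([[.4607,.18,.1979],[.4607,.20,.1979]]))
for L in cup('s',(.4607,.167,.2169),0): print(f(L))
im=s["img"][90:240,210:330,::-1];im=cv2.resize(im,None,fx=4,fy=4,interpolation=cv2.INTER_CUBIC)
draw(im,s,cup('s',(.4607,.167,.2169),0),4,np.array([210,90]),(0,255,0))
cv2.imwrite("pics/g3.png",cv2.resize(im[100:420,60:260],(500,600*4//3)[:1]+(800,) if 0 else (375,600),interpolation=cv2.INTER_CUBIC))
E
```

```text
tcp [[138.0, 276.0]] tip+y [[126.0, 282.0], [107.0, 291.0]]
[[159.0, 365.0], [114.0, 389.0], [112.0, 318.0], [157.0, 296.0], [159.0, 365.0]]
[[195.0, 375.0], [150.0, 400.0], [149.0, 328.0], [194.0, 305.0], [195.0, 375.0]]
[[130.0, 312.0], [128.0, 232.0], [129.0, 227.0], [131.0, 222.0], [133.0, 218.0], [137.0, 215.0], [140.0, 215.0], [143.0, 217.0], [144.0, 220.0], [145.0, 225.0], [147.0, 304.0]]
```

View pics/g3.png

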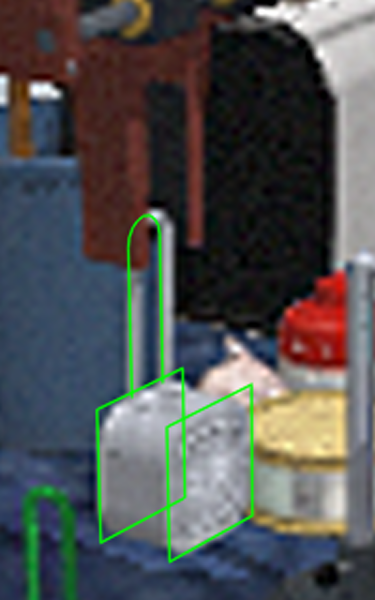

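The cup is held where predicted. Next I move to in front of the hook.

```bash
python3 -m crank '[[[0,0,0.1,-2.8,2,0,1],[0,0,0.19,-2.8,4,0,1],[0,0,0.19,-2.8,6,0,1],[0,0,0.19,-2.8,7.2,0,1],[0,0,0.19,-2.8,7.2,1,1],[0,0,0.19,-2.8,7.2,2,1],[0,0,0.19,-2.8,7.2,2,1],[0,0,0.19,-2.8,7.2,2,1]]]' >/dev/null; python3 go.py -.095 0 .167;python3 - <<'E'
from h import *
from bench import robot
s=viewer.camera("scene");t=viewer.camera("top")
p=robot.observe()["tool_pos"];yaw=robot.observe()["ee_rot"][2]
o=np.zeros((600,800,3),np.uint8)
for i,(c,x,y) in enumerate(((s,255,130),(t,270,150))):
    off=np.array([x,y]);im=cv2.resize(c["img"][y:y+75,x:x+50,::-1],(400,600),interpolation=cv2.INTER_CUBIC)
    draw(im,c,cup('s',p+[0,0,.019],yaw),8,off,(0,255,0));draw(im,c,stand((.497,-.0355),-.19,.16),8,off,(0,0,255))
    o[:,400*i:400*i+400]=im
cv2.imwrite("pics/g4.png",o)
E
```

```text
t 5.75 p [ 0.3894 -0.0131  0.1453] rpy [ 3.141e+00  3.000e-03 -1.890e-01] F [-0.08  0.04 -0.5 ] M [0.07 0.03 0.  ] w 0.021 gf 30.0
turn [0.    0.003 0.001] shift [ 0.6   0.07 -0.11]
```

View pics/g4.png

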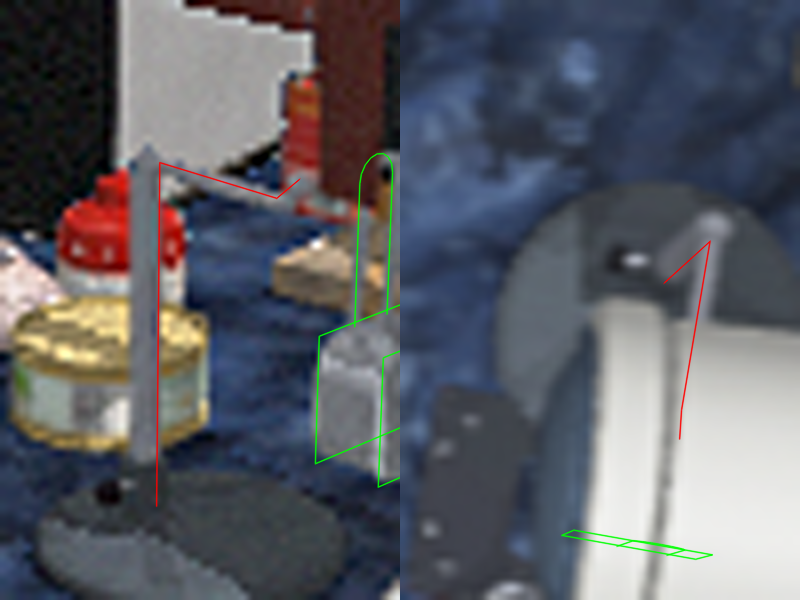

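The scene and top overlays agree on the hook line to about 1 mm, and the cup is held as modelled. I thread it slowly.

```bash
python3 -m crank '[[[0,0,0,0.5,0.09,-0.11,1],[0,0,0,0.9,0.09,-0.11,1],[0,0,0,1.1,0.09,-0.11,1],[0,0,0,1.2,0.09,-0.11,1],[0,0,0,1.3,0.09,-0.11,1],[0,0,0,1.4,0.09,-0.11,1],[0,0,0,1.5,0.09,-0.11,1],[0,0,0,1.6,0.09,-0.11,1],[0,0,0,1.7,0.09,-0.11,1],[0,0,0,1.8,0.09,-0.11,1]]]' >/dev/null; python3 go.py -.045 0 .167;
```

```text
t 6.85 p [ 0.4342 -0.024   0.1493] rpy [-3.142 -0.    -0.189] F [-0.25  0.77  0.16] M [-0.03  0.03 -0.05] w 0.0208 gf 30.0
turn [-0.    -0.     0.001] shift [ 0.76 -0.02  0.05]
```

```bash
python3 -m crank '[[[0,0,0,0.3,0,0,1],[0,0,0,0.6,0,0,1],[0,0,0,0.95,0,0,1],[0,0,0,0.95,0,0.2,1],[0,0,0,0.95,0,0.4,1],[0,0,0,0.95,0,0.6,1],[0,0,0,0.95,0,0.6,1],[0,0,0,0.95,0,0.6,1]]]' >/dev/null; python3 go.py; python3 -m crank '[[[0,0,0,0,0,0.06,1],[0,0,0,0,0,0.12,1],[0,0,0,0,0,0.18,1],[0,0,0,0,0,0.18,1]]]' | grep -E "force|pos"; python3 go.py
```

```text
t 7.65 p [ 0.457  -0.0284  0.1341] rpy [-3.142  0.    -0.189] F [-0.46 -0.31 -1.65] M [ 0.1   0.02 -0.01] w 0.0213 gf 30.0
tool_pos: [0.4572, -0.0284, 0.1296]
force: [-0.3, -0.6, -0.6]
gripper_force: 30.0
t 8.05 p [ 0.4572 -0.0284  0.1296] rpy [ 3.142  0.    -0.189] F [-0.26 -0.64 -0.64] M [ 0.01 -0.05  0.02] w 0.0214 gf 30.0
```

```bash
for i in 1; do python3 -m crank '[[[0,0,0,0,0,0.06,1],[0,0,0,0,0,0.12,1],[0,0,0,0,0,0.12,1]]]' >/dev/null; python3 go.py;  python3 -m crank '[[[0,0,0,0,0,0.06,1],[0,0,0,0,0,0.06,1]]]' >/dev/null; python3 go.py; python3 -m crank '[[[0,0,0,0,0,0.06,1],[0,0,0,0,0,0.06,1]]]' >/dev/null; python3 go.py; done
```

```text
t 8.35 p [ 0.4572 -0.0284  0.1265] rpy [-3.142  0.    -0.189] F [-0.2   0.29 -1.13] M [ 0.01 -0.01 -0.01] w 0.0214 gf 30.0
t 8.55 p [ 0.4572 -0.0284  0.1251] rpy [ 3.142  0.    -0.189] F [-0.59 -0.02 -0.62] M [0.04 0.04 0.04] w 0.0213 gf 30.0
t 8.75 p [ 0.4572 -0.0284  0.1236] rpy [-3.142  0.    -0.189] F [-0.64  0.   -1.35] M [ 0.09 -0.04 -0.03] w 0.0214 gf 30.0
```

Inner top is now .1626. I continue in 1 mm steps.

```bash
python3 -m crank '[[[0,0,0,0,0,0.04,1],[0,0,0,0,0,0.04,1]]]' >/dev/null; python3 go.py;  python3 -m crank '[[[0,0,0,0,0,0.04,1],[0,0,0,0,0,0.04,1]]]' >/dev/null; python3 go.py; python3 -m crank '[[[0,0,0,0,0,0.04,1],[0,0,0,0,0,0.04,1]]]' >/dev/null; python3 go.py
```

```text
t 8.95 p [ 0.4572 -0.0284  0.1227] rpy [-3.142  0.    -0.189] F [-0.78  0.91 -0.76] M [ 0.08  0.03 -0.02] w 0.0213 gf 30.0
t 9.15 p [ 0.4572 -0.0284  0.1217] rpy [-3.142  0.    -0.189] F [-0.32  0.1  -0.6 ] M [ 0.05 -0.04  0.01] w 0.021 gf 30.0
t 9.35 p [ 0.4574 -0.0284  0.1211] rpy [-3.142 -0.    -0.189] F [-0.38 -0.36  0.89] M [ 0.06  0.11 -0.06] w 0.0213 gf 30.0
```

```bash
python3 -m crank '[[[0,0,0,0,0,0.04,1],[0,0,0,0,0,0.04,1]]]' >/dev/null; python3 go.py
```

```text
t 9.55 p [ 0.4575 -0.0285  0.1209] rpy [-3.142e+00 -1.000e-03 -1.890e-01] F [-1.92  0.74  4.8 ] M [ 0.08  0.24 -0.02] w 0.0213 gf 30.0
```

Contact at TCP z≈.1213, so h≈.160. I ease off to about 2 N and slide.

```bash
python3 -m crank '[[[0,0,0,0,0,-0.02,1],[0,0,0,0.15,0,-0.02,1],[0,0,0,0.3,0,-0.02,1],[0,0,0,0.45,0,-0.02,1],[0,0,0,0.6,0,-0.02,1],[0,0,0,0.75,0,-0.02,1],[0,0,0,0.9,0,-0.02,1],[0,0,0,1.05,0,-0.02,1],[0,0,0,1.15,0,-0.02,1],[0,0,0,1.2,0,-0.02,1],[0,0,0,1.2,0,-0.02,1]]]' >/dev/null; python3 go.py -.003 0 .140
```

```text
t 10.65 p [ 0.4873 -0.0341  0.1208] rpy [-3.141e+00 -1.000e-03 -1.890e-01] F [-0.63  0.77  5.56] M [ 0.11  0.23 -0.  ] w 0.0215 gf 30.0
turn [-0.    -0.001  0.001] shift [ 0.27 -0.02 -0.01]
```

```bash
python3 -m crank '[[[0,0,0,0,0,-0.03,1],[0,0,0,0.06,0,-0.03,1],[0,0,0,0.12,0,-0.03,1],[0,0,0,0.12,0,-0.03,1]]]' >/dev/null; python3 go.py; python3 -m crank '[[[0,0,0,0.04,0,0,1],[0,0,0,0.04,0,0,1]]]' >/dev/null; python3 go.py;python3 -m crank '[[[0,0,0,0.04,0,0,1],[0,0,0,0.04,0,0,1]]]' >/dev/null; python3 go.py
```

```text
t 11.05 p [ 0.49   -0.0347  0.1209] rpy [-3.142 -0.    -0.189] F [-0.55  1.29  2.32] M [ 0.13  0.05 -0.03] w 0.0213 gf 30.0
t 11.25 p [ 0.4908 -0.0348  0.121 ] rpy [ 3.142  0.    -0.189] F [-1.42  0.15  3.76] M [0.09 0.15 0.01] w 0.0212 gf 30.0
t 11.45 p [ 0.4918 -0.0351  0.121 ] rpy [ 3.142 -0.    -0.189] F [-0.62  0.64  2.18] M [ 0.13  0.14 -0.01] w 0.021 gf 30.0
```

```bash
python3 -m crank '[[[0,0,0,0.04,0,0,1],[0,0,0,0.04,0,0,1]]]' >/dev/null; python3 go.py; python3 -m crank '[[[0,0,0,0.03,0,0,1],[0,0,0,0.03,0,0,1]]]' >/dev/null; python3 go.py;python3 -m crank '[[[0,0,0,0.03,0,0,1],[0,0,0,0.03,0,0,1]]]' >/dev/null; python3 go.py
```

```text
t 11.65 p [ 0.4928 -0.0352  0.121 ] rpy [ 3.142 -0.    -0.189] F [-0.5   0.05  3.11] M [0.1  0.07 0.  ] w 0.0214 gf 30.0
t 11.85 p [ 0.4935 -0.0354  0.121 ] rpy [ 3.142 -0.    -0.189] F [-1.55 -0.2   2.32] M [ 0.09  0.14 -0.03] w 0.0212 gf 30.0
t 12.05 p [ 0.4942 -0.0355  0.121 ] rpy [-3.142 -0.    -0.189] F [-1.26  1.01  1.83] M [0.1  0.16 0.02] w 0.021 gf 30.0
```

Not yet in contact, so I keep going in small steps.

```bash
python3 -m crank '[[[0,0,0,0.04,0,0,1],[0,0,0,0.04,0,0,1]]]' >/dev/null; python3 go.py; python3 -m crank '[[[0,0,0,0.03,0,0,1],[0,0,0,0.03,0,0,1]]]' >/dev/null; python3 go.py;python3 -m crank '[[[0,0,0,0.03,0,0,1],[0,0,0,0.03,0,0,1]]]' >/dev/null; python3 go.py
```

```text
t 12.25 p [ 0.4953 -0.0357  0.121 ] rpy [ 3.142 -0.    -0.189] F [-0.87  0.16  1.77] M [ 0.05  0.12 -0.04] w 0.0215 gf 30.0
t 12.45 p [ 0.4959 -0.0358  0.121 ] rpy [ 3.142 -0.    -0.189] F [-1.38  1.61  2.21] M [ 0.11  0.14 -0.01] w 0.0212 gf 30.0
t 12.65 p [ 0.4966 -0.036   0.121 ] rpy [ 3.142 -0.    -0.189] F [-1.26  1.11  1.4 ] M [0.1  0.15 0.03] w 0.0212 gf 30.0
```

```bash
python3 -m crank '[[[0,0,0,0.04,0,0,1],[0,0,0,0.04,0,0,1]]]' >/dev/null; python3 go.py; python3 -m crank '[[[0,0,0,0.03,0,0,1],[0,0,0,0.03,0,0,1]]]' >/dev/null; python3 go.py;python3 -m crank '[[[0,0,0,0.03,0,0,1],[0,0,0,0.03,0,0,1]]]' >/dev/null; python3 go.py
```

```text
t 12.85 p [ 0.4976 -0.0362  0.121 ] rpy [ 3.142  0.    -0.189] F [-0.94 -0.29  1.58] M [ 0.11  0.25 -0.01] w 0.021 gf 30.0
t 13.05 p [ 0.4983 -0.0363  0.121 ] rpy [ 3.142  0.    -0.189] F [-1.59  0.12  0.99] M [ 0.03  0.35 -0.05] w 0.0207 gf 30.0
t 13.25 p [ 0.4991 -0.0364  0.1211] rpy [ 3.142  0.    -0.189] F [-1.13  0.12  1.9 ] M [ 0.14  0.35 -0.  ] w 0.021 gf 30.0
```

```bash
python3 -m crank '[[[0,0,0,0.03,0,0,1],[0,0,0,0.03,0,0,1]]]' >/dev/null; python3 go.py; python3 -m crank '[[[0,0,0,0,0,0,1]]]' >/dev/null; python3 go.py; python3 -m crank '[[[0,0,0,0,0,0,1]]]' >/dev/null; python3 go.py
```

```text
t 13.45 p [ 0.4994 -0.0364  0.1211] rpy [-3.142e+00  1.000e-03 -1.890e-01] F [-3.92  1.31  2.67] M [0.24 0.84 0.01] w 0.0213 gf 30.0
t 13.55 p [ 0.4994 -0.0364  0.1211] rpy [-3.142e+00  1.000e-03 -1.890e-01] F [-5.14  1.85  3.7 ] M [ 0.2   0.93 -0.01] w 0.0213 gf 30.0
t 13.65 p [ 0.4995 -0.0364  0.1211] rpy [-3.142e+00  1.000e-03 -1.890e-01] F [-4.83  1.63  3.79] M [ 0.27  1.01 -0.01] w 0.0213 gf 30.0
```

```bash
python3 -m crank '[[[0,0,0,0.02,0,0,1],[0,0,0,0.02,0,0,1],[0,0,0,0.02,0,0,1]]]' >/dev/null; python3 go.py; python3 -m crank '[[[0,0,0,0,0,0,0],[0,0,0,0,0,0,0],[0,0,0,0,0,0,0],[0,0,0,0,0,0,0],[0,0,0,0,0,0,0],[0,0,0,0,0,0,0],[0,0,0,0,0,0,0]]]' >/dev/null; python3 go.py;  python3 -m crank '[[[0,0,0,0,0,-0.5,0],[0,0,0,0,0,-1.5,-1],[0,0,0,0,0,-3,-1],[0,0,0,0,0,-4.5,-1],[0,0,0,0,0,-4.5,-1],[0,0,0,0,0,-4.5,-1]]]' >/dev/null; python3 go.py .4495 -.2230 .24 .273
```

```text
t 13.95 p [ 0.4996 -0.0365  0.1211] rpy [-3.141e+00  1.000e-03 -1.890e-01] F [-6.81  1.12  3.45] M [ 0.27  1.29 -0.04] w 0.0218 gf 30.0
t 14.65 p [ 0.5003 -0.0367  0.121 ] rpy [ 3.142 -0.    -0.189] F [ 0.08  0.24 -0.03] M [0.03 0.06 0.  ] w 0.0441 gf 0.0
t 15.25 p [ 0.5008 -0.0367  0.2354] rpy [-3.141e+00 -3.000e-03 -1.890e-01] F [ 0.15  0.1  -1.12] M [ 0.    0.02 -0.01] w 0.0805 gf 0.0
turn [ 0.001 -0.003 -0.462] shift [-0.62  7.7  -0.19]
```

```bash
python3 -m crank '[[[0,0,-0.15,-0.6,2,0,-1],[0,0,-0.3,-0.6,4,0,-1],[0,0,-0.46,-0.6,6,0,-1],[0,0,-0.46,-0.6,7.7,0,-1],[0,0,-0.46,-0.6,7.7,0,-1],[0,0,-0.46,-0.6,7.7,2,-1],[0,0,-0.46,-0.6,7.7,2,-1],[0,0,-0.46,-0.6,7.7,2,-1]]]' >/dev/null; python3 go.py .449 -.2230 .0775 .273
```

```text
t 16.05 p [ 0.4485 -0.2218  0.1821] rpy [-3.138e+00  3.000e-03  2.710e-01] F [ 0.12 -1.21  1.09] M [ 0.06 -0.05 -0.05] w 0.0879 gf 0.0
turn [-0.003  0.003 -0.002] shift [0.02 0.06 4.19]
```

```bash
python3 -m crank '[[[0,0,0,0,0.06,1.2,-1],[0,0,0,0,0.06,2.7,-1],[0,0,0,0,0.06,4.18,-1],[0,0,0,0,0.06,4.18,-1],[0,0,0,0,0.06,4.18,1],[0,0,0,0,0.06,4.18,1],[0,0,0,0,0.06,4.18,1],[0,0,0,0,0.06,4.18,1],[0,0,0,0,0.06,4.18,1],[0,0,0,0,0.06,4.18,1],[0,0,0,0,0.06,4.18,1],[0,0,0,0,0.06,4.18,1]]]' >/dev/null; python3 go.py; python3 -m crank '[[[0,0,0,0,0,0,1],[0,0,0,0,0,0,1],[0,0,0,0,0,0,1],[0,0,0,0,0,0,1]]]' >/dev/null; python3 go.py
```

```text
t 17.25 p [ 0.4497 -0.2243  0.079 ] rpy [-3.141  0.     0.271] F [-0.29  0.69 -0.36] M [-0.04 -0.03 -0.02] w 0.0303 gf 29.6
t 17.65 p [ 0.4496 -0.2243  0.079 ] rpy [-3.141  0.     0.271] F [-0.43  0.11 -1.35] M [-0.02  0.08 -0.01] w 0.0307 gf 29.6
```

Width reads 30.7 mm instead of 35, so the pads may only be on the arch. I'll feel whether the fingers can go lower.

```bash
python3 -c "
from bench import robot;print(robot.grip_depth,[a for a in dir(robot) if a[0]!='_'])"; python3 -m crank '[[[0,0,0,0,0,0,0.1],[0,0,0,0,0,0,0.1],[0,0,0,0,0,0,0.1],[0,0,0,0,0,0.2,0.1],[0,0,0,0,0,0.4,0.1],[0,0,0,0,0,0.4,0.1]]]' >/dev/null; python3 go.py;  python3 -m crank '[[[0,0,0,0,0,0.1,0.1],[0,0,0,0,0,0.2,0.1],[0,0,0,0,0,0.2,0.1]]]' >/dev/null; python3 go.py
```

```text
0.0187 ['PlanningError', 'grip_depth', 'observe']
t 18.25 p [ 0.4492 -0.224   0.0678] rpy [-3.14e+00  1.00e-03  2.71e-01] F [1.04 0.35 0.13] M [ 0.03 -0.01 -0.02] w 0.0394 gf 0.0
t 18.55 p [ 0.4496 -0.2242  0.0636] rpy [-3.141  0.     0.271] F [-0.66  0.06 -0.17] M [0.01 0.   0.02] w 0.0393 gf 0.0
```

```bash
python3 -m crank '[[[0,0,0,0,0,0,1],[0,0,0,0,0,0,1],[0,0,0,0,0,0,1],[0,0,0,0,0,0,1]]]' >/dev/null; python3 go.py; 
```

```text
t 18.95 p [ 0.4497 -0.2243  0.0641] rpy [-3.142 -0.     0.271] F [-0.03  0.7  -0.42] M [ 0.01 -0.04  0.01] w 0.0334 gf 30.0
```

```bash
python3 -m crank '[[[0,0,0,0,0,0,0.1],[0,0,0,0,0,0,0.1],[0,0,0,0,0,0.06,0.1],[0,0,0,0,0,0.12,0.1],[0,0,0,0,0,0.12,0.1]]]' >/dev/null; python3 go.py;  python3 -m crank '[[[0,0,0,0,0,0.06,0.1],[0,0,0,0,0,0.12,0.1],[0,0,0,0,0,0.18,0.1],[0,0,0,0,0,0.18,0.1]]]' >/dev/null; python3 go.py; python3 -m crank '[[[0,0,0,0,0,0,1],[0,0,0,0,0,0,1],[0,0,0,0,0,0,1],[0,0,0,0,0,0,1]]]' >/dev/null; python3 go.py
```

```text
t 19.45 p [ 0.4496 -0.2242  0.0607] rpy [-3.141  0.     0.271] F [ 0.1   0.62 -0.19] M [-0.09  0.    0.01] w 0.0394 gf 0.0
t 19.85 p [ 0.4496 -0.2243  0.0562] rpy [-3.141  0.     0.271] F [ 0.6  -0.29 -0.33] M [ 0.01 -0.02  0.02] w 0.0395 gf 0.0
t 20.25 p [ 0.4497 -0.2243  0.0565] rpy [-3.141  0.     0.271] F [ 0.22 -0.66 -0.36] M [-0.01  0.01  0.01] w 0.0336 gf 30.0
```

Fingers now hold the straight legs, and grip = TCP + 40 mm. I lift and carry to the hook front.

```bash
sed -i 's/f=(.497,-.0355)/f=(.5024,-.037)/' go.py; python3 -m crank '[[[0,0,0,0,0,-1,1],[0,0,0,0,0,-2.5,1],[0,0,0,-2,0,-3,1],[0,0,0,-3,0,-3,1],[0,0,0,-3,0,-3,1]]]' >/dev/null; python3 go.py -.115 0 .146
```

```text
t 20.75 p [ 0.3759 -0.2454  0.1327] rpy [ 3.14e+00 -1.00e-03  2.68e-01] F [ 0.09 -0.21 -0.68] M [ 0.06 -0.08 -0.03] w 0.034 gf 30.0
turn [ 0.002 -0.001  0.458] shift [ 2.96 -8.73  0.21]
```

```bash
python3 -m crank '[[[0,0,0.1,0.5,-2,0,1],[0,0,0.23,1,-4,0,1],[0,0,0.34,1.6,-6,0,1],[0,0,0.46,2.5,-8,0.1,1],[0,0,0.46,2.96,-8.73,0.2,1],[0,0,0.46,2.96,-8.73,0.2,1],[0,0,0.46,2.96,-8.73,0.2,1],[0,0,0.46,2.96,-8.73,0.2,1]]]' >/dev/null; python3 go.py -.115 0 .146;python3 - <<'E'
from h import *
from bench import robot
s=viewer.camera("scene");t=viewer.camera("top")
p=robot.observe()["tool_pos"];yaw=robot.observe()["ee_rot"][2]
o=np.zeros((600,800,3),np.uint8)
for i,(c,x,y) in enumerate(((s,260,130),(t,270,150))):
    off=np.array([x,y]);im=cv2.resize(c["img"][y:y+75,x:x+50,::-1],(400,600),interpolation=cv2.INTER_CUBIC)
    draw(im,c,cup('m',p+[0,0,.040],yaw),8,off,(0,255,0));draw(im,c,stand((.5024,-.037),-.19,.160),8,off,(0,0,255))
    o[:,400*i:400*i+400]=im
cv2.imwrite("pics/g5.png",o)
E
```

```text
t 21.55 p [ 0.3905 -0.0148  0.1264] rpy [ 3.141  0.    -0.189] F [-1.16 -0.57 -1.23] M [0.05 0.05 0.01] w 0.0341 gf 30.0
turn [0.    0.    0.001] shift [-0.04  0.02 -0.03]
```

View pics/g5.png

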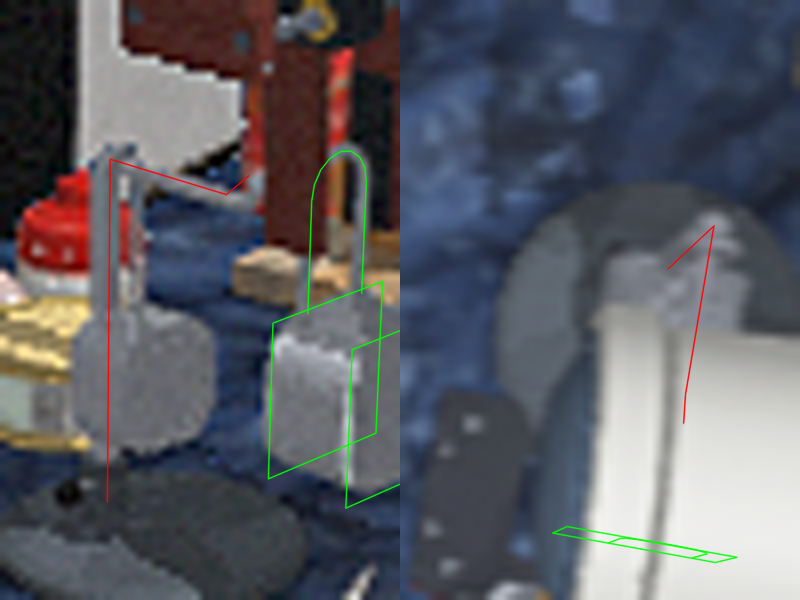

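Small cup hangs at the post (145,380) and the medium is held as modelled at (330,380). I thread it and lower.

```bash
python3 -m crank '[[[0,0,0,0.5,0,0,1],[0,0,0,1,0,0,1],[0,0,0,1.4,0,0,1],[0,0,0,1.8,0,0,1],[0,0,0,2.2,0,0,1],[0,0,0,2.6,0,0,1],[0,0,0,2.76,0,0,1],[0,0,0,2.76,0,0,1]]]' >/dev/null; python3 go.py -.047 0 .124; python3 -m crank '[[[0,0,0,0,0,0.2,1],[0,0,0,0,0,0.4,1],[0,0,0,0,0,0.6,1],[0,0,0,0,0,0.75,1],[0,0,0,0,0,0.85,1],[0,0,0,0,0,0.85,1]]]' >/dev/null; python3 go.py -.047 0 .121
```

```text
t 22.45 p [ 0.4584 -0.0274  0.1263] rpy [ 3.142e+00  1.000e-03 -1.890e-01] F [-0.19 -0.76 -1.96] M [0.06 0.03 0.  ] w 0.0339 gf 30.0
turn [0.    0.001 0.001] shift [-0.08  0.05  0.85]
t 23.05 p [ 0.4578 -0.0272  0.1048] rpy [ 3.142e+00  1.000e-03 -1.890e-01] F [ 0.14  0.46 -0.57] M [ 0.04 -0.01 -0.  ] w 0.0345 gf 30.0
turn [0.    0.001 0.001] shift [-0.06  0.05  0.11]
```

```bash
python3 -m crank '[[[0,0,0,-0.05,0.05,0.06,1],[0,0,0,-0.05,0.05,0.1,1],[0,0,0,-0.05,0.05,0.1,1]]]' >/dev/null; python3 go.py; python3 -m crank '[[[0,0,0,0,0,0.04,1],[0,0,0,0,0,0.04,1]]]' >/dev/null; python3 go.py; python3 -m crank '[[[0,0,0,0,0,0.04,1],[0,0,0,0,0,0.04,1]]]' >/dev/null; python3 go.py
```

```text
t 23.35 p [ 0.4567 -0.0283  0.1028] rpy [-3.142 -0.    -0.189] F [ 0.8  -0.79 -1.47] M [ 0.06 -0.    0.03] w 0.0342 gf 30.0
t 23.55 p [ 0.4567 -0.0283  0.1017] rpy [-3.142  0.    -0.189] F [-0.96  0.78 -1.02] M [ 0.02  0.   -0.02] w 0.0341 gf 30.0
t 23.75 p [ 0.4568 -0.0283  0.101 ] rpy [-3.142 -0.    -0.189] F [-0.   -0.1  -0.44] M [ 0.04 -0.02  0.01] w 0.0341 gf 30.0
```

```bash
python3 -m crank '[[[0,0,0,0,0,0.04,1],[0,0,0,0,0,0.04,1]]]' >/dev/null; python3 go.py; python3 -m crank '[[[0,0,0,0,0,0.03,1],[0,0,0,0,0,0.03,1]]]' >/dev/null; python3 go.py
```

```text
t 23.95 p [ 0.457  -0.0283  0.1007] rpy [-3.142e+00 -1.000e-03 -1.890e-01] F [-1.07 -0.87  4.21] M [ 0.09  0.21 -0.02] w 0.0339 gf 30.0
t 24.15 p [ 0.4572 -0.0283  0.1006] rpy [-3.141e+00 -2.000e-03 -1.890e-01] F [-1.97 -0.17  7.18] M [ 0.08  0.33 -0.01] w 0.0341 gf 30.0
```

```bash
python3 -m crank '[[[0,0,0,0,0,-0.05,1],[0,0,0,0.1,0,-0.05,1],[0,0,0,0.2,0,-0.05,1],[0,0,0,0.3,0,-0.05,1],[0,0,0,0.4,0,-0.05,1],[0,0,0,0.5,0,-0.05,1],[0,0,0,0.6,0,-0.05,1],[0,0,0,0.6,0,-0.05,1]]]' >/dev/null; python3 go.py -.0085 0 .121;python3 -m crank '[[[0,0,0,0.1,0,0,1],[0,0,0,0.2,0,0,1],[0,0,0,0.3,0,0,1],[0,0,0,0.4,0,0,1],[0,0,0,0.4,0,0,1]]]' >/dev/null; python3 go.py -.0085 0 .121
```

```text
t 24.95 p [ 0.4722 -0.0312  0.1007] rpy [-3.141e+00 -1.000e-03 -1.890e-01] F [ 1.11 -0.12  3.53] M [ 0.04 -0.12  0.02] w 0.0342 gf 30.0
turn [-0.    -0.001  0.001] shift [ 0.89  0.   -0.05]
t 25.45 p [ 0.4819 -0.033   0.1007] rpy [-3.141e+00 -1.000e-03 -1.890e-01] F [0.67 0.51 4.27] M [ 0.06 -0.05  0.02] w 0.0338 gf 30.0
turn [-0.    -0.001  0.001] shift [ 0.5   0.   -0.05]
```

```bash
python3 -m crank '[[[0,0,0,0.1,0,-0.01,1],[0,0,0,0.2,0,-0.01,1],[0,0,0,0.3,0,-0.01,1],[0,0,0,0.3,0,-0.01,1]]]' >/dev/null; python3 go.py;python3 -m crank '[[[0,0,0,0.05,0,0,1],[0,0,0,0.08,0,0,1],[0,0,0,0.08,0,0,1]]]' >/dev/null; python3 go.py; python3 -m crank '[[[0,0,0,0.04,0,0,1],[0,0,0,0.04,0,0,1]]]' >/dev/null; python3 go.py
```

```text
t 25.85 p [ 0.4887 -0.0343  0.1006] rpy [-3.141e+00  1.000e-03 -1.890e-01] F [-2.45  0.99  4.64] M [0.22 0.39 0.07] w 0.0338 gf 30.0
t 26.15 p [ 0.4894 -0.0344  0.1006] rpy [-3.141  0.004 -0.189] F [-7.03  2.24  8.05] M [0.38 1.37 0.03] w 0.0337 gf 30.0
t 26.35 p [ 0.4899 -0.0345  0.1006] rpy [-3.142  0.005 -0.189] F [-9.45  1.75  8.19] M [ 0.41  1.77 -0.01] w 0.034 gf 30.0
```

```bash
python3 -m crank '[[[0,0,0,0.04,0,0,1],[0,0,0,0.04,0,0,1]]]' >/dev/null; python3 go.py;python3 -m crank '[[[0,0,0,0.03,0,0,1],[0,0,0,0.03,0,0,1]]]' >/dev/null; python3 go.py
```

```text
t 26.55 p [ 0.4904 -0.0346  0.1005] rpy [-3.142  0.006 -0.189] F [-11.06   1.63   9.86] M [ 0.52  2.07 -0.05] w 0.0342 gf 30.0
t 26.75 p [ 0.4913 -0.0348  0.1005] rpy [-3.142  0.005 -0.189] F [-9.87  1.94  7.61] M [0.51 1.85 0.02] w 0.0336 gf 30.0
```

The force rose about 6 mm before the nominal home. I'll inspect with one composite picture, taken now.

```bash
python3 - <<'E'
from h import *
from bench import robot
s=viewer.camera("scene")
p=robot.observe()["tool_pos"];yaw=-.19
off=np.array([262,140]);k=9
g=s["img"][140:205,262:304,::-1]
a=cv2.resize(g,None,fx=k,fy=k,interpolation=cv2.INTER_CUBIC);b=a.copy()
hm=np.array([.5024,-.037,.1403]);d=np.array([np.cos(yaw),np.sin(yaw),0])
draw(b,s,cup('m',p+[0,0,.0397],yaw),k,off,(0,255,255))
draw(b,s,cup('s',hm-.003*d,yaw),k,off,(0,255,0))
draw(b,s,stand((.5024,-.037),-.19,.160),k,off,(0,0,255))
o=np.hstack([a,b]);print(o.shape)
# earlier picture: small alone, with the model at home
e=cv2.imread("pics/g5.png")
cv2.imwrite("pics/g6.png",cv2.resize(o,(756,585)))
E
```

```text
(585, 756, 3)
```

View pics/g6.png

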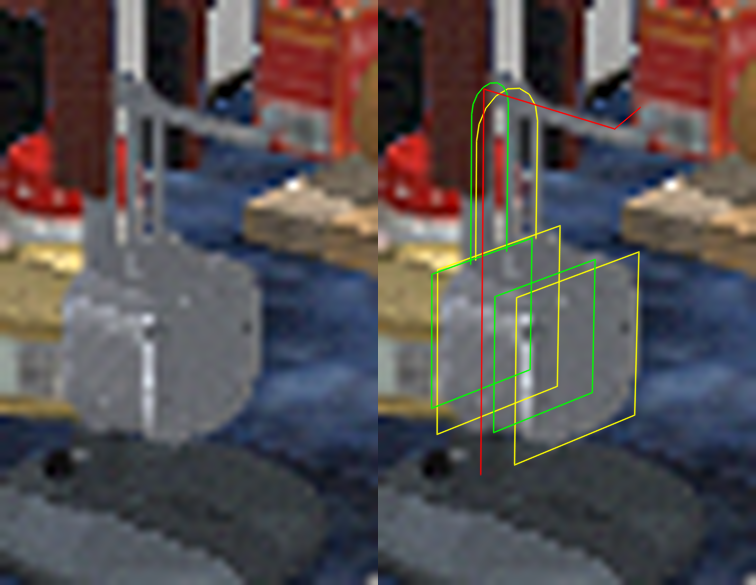

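The picture shows the medium cup (150,340) sleeved over the small one. The post front by camera is at about .4975, so the contact at TCP .488–.489 is the true home. I ease off the excess force, then release.

```bash
python3 -m crank '[[[0,0,0,-0.05,0,0,1],[0,0,0,-0.05,0,0,1],[0,0,0,-0.05,0,0,1]]]' >/dev/null; python3 go.py; python3 -m crank '[[[0,0,0,-0.05,0,0,-0.2],[0,0,0,-0.05,0,0,-0.2],[0,0,0,-0.05,0,0,-0.2],[0,0,0,-0.05,0,0,-0.2],[0,0,0,-0.05,0,0,-0.2],[0,0,0,-0.05,0,0,-0.2],[0,0,0,-0.05,0,0,-0.2]]]' >/dev/null; python3 go.py;  python3 -m crank '[[[0,0,0,0,0,-0.5,-0.2],[0,0,0,0,0,-1.5,-0.2],[0,0,0,0,0,-3,-1],[0,0,0,0,0,-5,-1],[0,0,0,0,0,-5,-1],[0,0,0,0,0,-5,-1]]]' >/dev/null; python3 go.py .4645 .3270 .24 -.05
```

```text
t 27.1 p [ 0.4912 -0.0348  0.1005] rpy [-3.141e+00  2.000e-03 -1.890e-01] F [-5.15  1.71  6.56] M [0.37 1.1  0.02] w 0.0341 gf 30.0
t 27.8 p [ 0.4908 -0.0348  0.1005] rpy [-3.142 -0.    -0.189] F [ 0.42 -0.19  0.56] M [ 0.04 -0.01  0.03] w 0.0529 gf 0.0
t 28.4 p [ 0.4916 -0.0349  0.2282] rpy [-3.141 -0.004 -0.189] F [ 0.63  0.09 -1.06] M [ 0.02 -0.01 -0.03] w 0.0811 gf 0.0
turn [ 0.    -0.005 -0.139] shift [ -3.79 -14.02  -0.49]
```

```bash
python3 -m crank '[[[0,0,0,-2,-2,-0.5,-1],[0,0,-0.14,-3.8,-4,-0.5,-1],[0,0,-0.14,-3.8,-6,-0.5,-1],[0,0,-0.14,-3.8,-8,-0.5,-1],[0,0,-0.14,-3.8,-10,-0.5,-1],[0,0,-0.14,-3.8,-12,-0.5,-1],[0,0,-0.14,-3.8,-14,-0.5,-1],[0,0,-0.14,-3.8,-14,0,-1],[0,0,-0.14,-3.8,-14,1.5,-1],[0,0,-0.14,-3.8,-14,2,-1],[0,0,-0.14,-3.8,-14,2,-1],[0,0,-0.14,-3.8,-14,2,-1]]]' >/dev/null; python3 go.py .4645 .3270 .085 -.05
```

```text
t 29.6 p [0.4634 0.3261 0.1763] rpy [-3.142 -0.    -0.05 ] F [-0.75  0.64  0.74] M [ 0.03  0.02 -0.01] w 0.0878 gf 0.0
turn [-0. -0. -0.] shift [ 0.04 -0.04  3.65]
```

```bash
python3 -m crank '[[[0,0,0,0.04,-0.04,1.2,-1],[0,0,0,0.04,-0.04,2.4,-1],[0,0,0,0.04,-0.04,3.6,-0.4],[0,0,0,0.04,-0.04,3.8,-0.4],[0,0,0,0.04,-0.04,4,-0.4],[0,0,0,0.04,-0.04,4.2,-0.4],[0,0,0,0.04,-0.04,4.2,-0.4]]]' >/dev/null; python3 go.py; python3 -m crank '[[[0,0,0,0,0,0.15,-0.3],[0,0,0,0,0,0.3,-0.3],[0,0,0,0,0,0.4,-0.3],[0,0,0,0,0,0.5,-0.3],[0,0,0,0,0,0.5,-0.3]]]' >/dev/null; python3 go.py
```

```text
t 30.3 p [0.4651 0.328  0.072 ] rpy [-3.14e+00 -2.00e-03 -4.90e-02] F [ 0.72 -0.24  0.6 ] M [0.02 0.   0.05] w 0.0614 gf 0.0
t 30.8 p [0.4641 0.3276 0.0574] rpy [ 3.141e+00  1.000e-03 -4.900e-02] F [-0.14  0.28  0.19] M [ 0.07 -0.01 -0.04] w 0.0568 gf 0.0
```

```bash
python3 -m crank '[[[0,0,0,0,0,0,1],[0,0,0,0,0,0,1],[0,0,0,0,0,0,1],[0,0,0,0,0,0,1],[0,0,0,0,0,0,1],[0,0,0,0,0,0,1]]]' >/dev/null; python3 go.py; python3 -m crank '[[[0,0,0,0,0,-1,1],[0,0,0,0,0,-2,1],[0,0,0,0,0,-3.5,1],[0,0,0,-2.5,0,-3.5,1],[0,0,0,-3,0,-3.5,1],[0,0,0,-3,0,-3.5,1]]]' >/dev/null; python3 go.py -.125 0 .142
python3 - <<'E'
# how far is the held cup from the model: match projected body extent in scene
from h import *
from bench import robot
s=viewer.camera("scene");st=robot.observe();P=st["tool_pos"]+[0,0,.045]
q=np.vstack(cup('l',P,st["ee_rot"][2])[:2]);uv=proj(s,q);print("pred body bbox",uv.min(0).round(1),uv.max(0).round(1))
l=proj(s,cup('l',P,st["ee_rot"][2])[2]);print("loop",l[0].round(1),l[5].round(1),l[-1].round(1))
hsv=cv2.cvtColor(s["img"],cv2.COLOR_RGB2HSV);m=((hsv[:,:,1]<40)&(hsv[:,:,2]>90)).astype(np.uint8)
n,lab,stt,c=cv2.connectedComponentsWithStats(m)
ctr=uv.mean(0)
for i in range(1,n):
    if stt[i,4]>60 and np.hypot(*(c[i]-ctr))<60: print(stt[i],c[i].round(1))
E
```

```text
t 31.4 p [0.4645 0.3278 0.0582] rpy [-3.141 -0.    -0.049] F [ 0.04  0.44 -0.33] M [ 0.13  0.01 -0.  ] w 0.0459 gf 30.0
t 32.0 p [0.3873 0.3319 0.1461] rpy [-3.141  0.    -0.047] F [ 0.1   0.27 -0.2 ] M [ 0.03 -0.08 -0.02] w 0.0459 gf 30.0
turn [-0.001  0.     0.143] shift [ 0.34 13.81  0.91]
pred body bbox [213.9 194.5] [250.8 240.5]
loop [219.7 203.3] [225.1 178.7] [232.2 197. ]
[ 214  178   37   59 1160] [231.5 215.3]
[248 235  37  19 137] [262.6 245.6]
```

Model and held cup coincide. I carry it round to the hook front.

```bash
sed -i 's/f=(.5024,-.037)/f=(.4975,-.036)/' go.py; python3 -m crank '[[[0,0,0.07,0,2,0,1],[0,0,0.14,0,4,0,1],[0,0,0.14,0,6,0,1],[0,0,0.14,0,8,0,1],[0,0,0.14,0,10,0.3,1],[0,0,0.14,0,12,0.6,1],[0,0,0.14,0,13.4,0.9,1],[0,0,0.14,0.3,13.8,0.9,1],[0,0,0.14,0.3,13.8,0.9,1],[0,0,0.14,0.3,13.8,0.9,1]]]' >/dev/null; python3 go.py -.0525 0 .142
```

```text
t 33.05 p [ 0.3804 -0.013   0.1232] rpy [-3.141  0.    -0.189] F [-0.01  0.22 -1.38] M [ 0.03 -0.05  0.  ] w 0.0461 gf 30.0
turn [-0.001  0.     0.001] shift [2.67 0.02 0.01]
```

```bash
python3 -m crank '[[[0,0,0,0.5,0,0,1],[0,0,0,0.9,0,0,1],[0,0,0,1.3,0,0,1],[0,0,0,1.7,0,0,1],[0,0,0,2,0,0,1],[0,0,0,2.2,0,0,1],[0,0,0,2.4,0,0,1],[0,0,0,2.55,0,0,1],[0,0,0,2.65,0.02,0,1],[0,0,0,2.65,0.02,0,1]]]' >/dev/null; python3 go.py -.0525 0 .115
```

```text
t 34.05 p [ 0.4451 -0.0266  0.123 ] rpy [ 3.142  0.    -0.189] F [-0.3   0.05 -1.22] M [ 0.03 -0.01 -0.02] w 0.0459 gf 30.0
turn [0.    0.    0.001] shift [ 0.03 -0.03  1.08]
```

```bash
python3 -m crank '[[[0,0,0,0.02,-0.02,0.2,1],[0,0,0,0.02,-0.02,0.4,1],[0,0,0,0.02,-0.02,0.6,1],[0,0,0,0.02,-0.02,0.75,1],[0,0,0,0.02,-0.02,0.9,1],[0,0,0,0.02,-0.02,0.95,1],[0,0,0,0.02,-0.02,0.95,1]]]' >/dev/null; python3 go.py; python3 -m crank '[[[0,0,0,0,0,0.05,1],[0,0,0,0,0,0.05,1]]]' >/dev/null; python3 go.py; python3 -m crank '[[[0,0,0,0,0,0.04,1],[0,0,0,0,0,0.04,1]]]' >/dev/null; python3 go.py
```

```text
t 34.75 p [ 0.4454 -0.026   0.0991] rpy [-3.142  0.    -0.189] F [ 0.66  0.7  -1.63] M [0.09 0.01 0.02] w 0.0457 gf 30.0
t 34.95 p [ 0.4456 -0.0261  0.0981] rpy [-3.142 -0.    -0.189] F [-0.18 -0.26 -0.94] M [-0.01 -0.07  0.01] w 0.046 gf 30.0
t 35.15 p [ 0.4455 -0.0261  0.097 ] rpy [-3.142  0.    -0.189] F [-0.28 -0.03 -0.83] M [ 0.   -0.04  0.04] w 0.0458 gf 30.0
```

```bash
python3 -m crank '[[[0,0,0,0,0,0.04,1],[0,0,0,0,0,0.04,1]]]' >/dev/null; python3 go.py; python3 -m crank '[[[0,0,0,0,0,0.03,1],[0,0,0,0,0,0.03,1]]]' >/dev/null; python3 go.py
```

```text
t 35.35 p [ 0.4457 -0.0261  0.0963] rpy [-3.142 -0.    -0.189] F [-0.36 -0.36 -0.61] M [ 0.05  0.02 -0.02] w 0.0458 gf 30.0
t 35.55 p [ 0.4459 -0.0261  0.0961] rpy [-3.142e+00 -1.000e-03 -1.890e-01] F [-1.07  0.35  3.85] M [ 0.02  0.15 -0.03] w 0.0459 gf 30.0
```

```bash
python3 -m crank '[[[0,0,0,0,0,-0.02,1],[0,0,0,0.08,0,-0.02,1],[0,0,0,0.16,0,-0.02,1],[0,0,0,0.24,0,-0.02,1],[0,0,0,0.32,0,-0.02,1],[0,0,0,0.4,0,-0.02,1],[0,0,0,0.4,0,-0.02,1]]]' >/dev/null; python3 go.py; python3 -m crank '[[[0,0,0,0.1,0,0,1],[0,0,0,0.2,0,0,1],[0,0,0,0.3,0,0,1],[0,0,0,0.4,0,0,1],[0,0,0,0.5,0,0,1],[0,0,0,0.5,0,0,1]]]' >/dev/null; python3 go.py -.014 0 .115
```

```text
t 36.25 p [ 0.456  -0.028   0.0961] rpy [-3.141e+00 -1.000e-03 -1.890e-01] F [-0.19  0.21  4.31] M [0.12 0.   0.04] w 0.0459 gf 30.0
t 36.85 p [ 0.4683 -0.0304  0.0961] rpy [-3.141e+00 -1.000e-03 -1.890e-01] F [1.19 1.01 5.02] M [ 0.12  0.   -0.04] w 0.0455 gf 30.0
turn [-0.    -0.001  0.001] shift [0.63 0.   0.  ]
```

```bash
python3 -m crank '[[[0,0,0,0.08,0,-0.02,1],[0,0,0,0.16,0,-0.02,1],[0,0,0,0.24,0,-0.02,1],[0,0,0,0.32,0,-0.02,1],[0,0,0,0.32,0,-0.02,1]]]' >/dev/null; python3 go.py; python3 -m crank '[[[0,0,0,0.06,0,0,1],[0,0,0,0.06,0,0,1]]]' >/dev/null; python3 go.py; python3 -m crank '[[[0,0,0,0.04,0,0,1],[0,0,0,0.04,0,0,1]]]' >/dev/null; python3 go.py -.014 0 .115
```

```text
t 37.35 p [ 0.4761 -0.0319  0.0962] rpy [-3.142e+00 -1.000e-03 -1.890e-01] F [0.8  0.24 1.83] M [ 0.04 -0.08  0.01] w 0.0461 gf 30.0
t 37.55 p [ 0.4772 -0.0321  0.0962] rpy [ 3.142 -0.    -0.189] F [0.25 1.19 1.87] M [ 0.06  0.06 -0.04] w 0.0459 gf 30.0
t 37.75 p [ 0.478  -0.0323  0.0962] rpy [ 3.142  0.    -0.189] F [-0.7   0.94  1.47] M [0.1  0.09 0.02] w 0.0456 gf 30.0
turn [0.    0.    0.001] shift [ 0.23 -0.    0.01]
```

```bash
python3 -m crank '[[[0,0,0,0.04,0,0,1],[0,0,0,0.04,0,0,1]]]' >/dev/null; python3 go.py; python3 -m crank '[[[0,0,0,0.04,0,0,1],[0,0,0,0.04,0,0,1]]]' >/dev/null; python3 go.py;python3 -m crank '[[[0,0,0,0.04,0,0,1],[0,0,0,0.04,0,0,1]]]' >/dev/null; python3 go.py
```

```text
t 37.95 p [ 0.479  -0.0325  0.0962] rpy [-3.142 -0.    -0.189] F [-0.41  1.23  2.1 ] M [ 0.06  0.12 -0.05] w 0.0462 gf 30.0
t 38.15 p [ 0.4801 -0.0327  0.0963] rpy [-3.142 -0.    -0.189] F [-1.53 -0.19  1.52] M [ 0.1   0.11 -0.01] w 0.0459 gf 30.0
t 38.35 p [ 0.4811 -0.0329  0.0963] rpy [ 3.142 -0.    -0.189] F [-1.34  0.64  1.29] M [ 0.1   0.01 -0.01] w 0.0458 gf 30.0
```

```bash
python3 -m crank '[[[0,0,0,0.04,0,0,1],[0,0,0,0.04,0,0,1]]]' >/dev/null; python3 go.py; python3 -m crank '[[[0,0,0,0.03,0,0,1],[0,0,0,0.03,0,0,1]]]' >/dev/null; python3 go.py;python3 -m crank '[[[0,0,0,0.03,0,0,1],[0,0,0,0.03,0,0,1]]]' >/dev/null; python3 go.py
```

```text
t 38.55 p [ 0.482  -0.0331  0.0963] rpy [-3.142 -0.    -0.189] F [-0.52 -0.03  1.28] M [ 0.03  0.11 -0.07] w 0.0461 gf 30.0
t 38.75 p [ 0.4827 -0.0332  0.0963] rpy [ 3.142  0.    -0.189] F [-0.99 -0.32  1.45] M [0.08 0.16 0.03] w 0.0457 gf 30.0
t 38.95 p [ 0.4831 -0.0332  0.0962] rpy [ 3.142e+00  1.000e-03 -1.890e-01] F [-2.25  1.27  2.14] M [0.14 0.41 0.02] w 0.0458 gf 30.0
```

Contact at the predicted home. Now the firm press.

```bash
python3 -m crank '[[[0,0,0,0.03,0,0,1],[0,0,0,0.03,0,0,1]]]' >/dev/null; python3 go.py; python3 -m crank '[[[0,0,0,0.03,0,0,1],[0,0,0,0.03,0,0,1]]]' >/dev/null; python3 go.py
```

```text
t 39.15 p [ 0.4836 -0.0333  0.0962] rpy [ 3.142e+00  1.000e-03 -1.890e-01] F [-5.43  0.86  2.6 ] M [0.2  0.86 0.04] w 0.0455 gf 30.0
t 39.35 p [ 0.4841 -0.0334  0.0962] rpy [ 3.142e+00  2.000e-03 -1.890e-01] F [-5.63  0.49  2.93] M [ 0.29  1.18 -0.01] w 0.0462 gf 30.0
```

```bash
python3 -m crank '[[[0,0,0,0.03,0,0,1],[0,0,0,0.03,0,0,1],[0,0,0,0.03,0,0,1]]]' >/dev/null; python3 go.py; python3 -m crank '[[[0,0,0,0.03,0,0,-0.4],[0,0,0,0.03,0,0,-0.4],[0,0,0,0.03,0,0,-0.4],[0,0,0,0.03,0,0,-0.4],[0,0,0,0.03,0,0,-0.4],[0,0,0,0.03,0,0,-0.4],[0,0,0,0.03,0,0,-0.4]]]' >/dev/null; python3 go.py
```

```text
t 39.65 p [ 0.4844 -0.0335  0.0962] rpy [ 3.142e+00  3.000e-03 -1.890e-01] F [-7.11  1.19  4.34] M [0.3  1.4  0.02] w 0.0462 gf 30.0
t 40.35 p [ 0.4864 -0.0339  0.0963] rpy [-3.142 -0.    -0.189] F [ 0.19 -0.25  0.27] M [ 0.    0.08 -0.01] w 0.0616 gf 0.0
```

```bash
python3 -m crank '[[[0,0,0,0,0,-0.5,-0.4],[0,0,0,0,0,-1.5,-0.4],[0,0,0,0,0,-3,-0.4],[0,0,0,0,0,-5,-0.4],[0,0,0,0,0,-6,-1],[0,0,0,-3,-4,-6,-1],[0,0,0,-3,-6,-6,-1],[0,0,0,-3,-8,-6,-1],[0,0,0,-3,-8,-6,-1],[0,0,0,-3,-8,-6,-1],[0,0,0,-3,-8,-6,-1],[0,0,0,-3,-8,-6,-1]]]' >/dev/null; python3 go.py
python3 - <<'E'
from h import *
d=np.array([np.cos(-.19),np.sin(-.19),0]);P=np.array([.4975,-.036,.1403])-.014*d
for n in("scene","top"):
    s=viewer.camera(n);uv=proj(s,np.vstack(cup('l',P,-.19)[:2]));l=proj(s,cup('l',P,-.19)[2]);print(n,"pred body",uv.min(0).round(1),uv.max(0).round(1),"loop",l.min(0).round(1),l.max(0).round(1))
    cv2.imwrite(f"pics/end_{n}.png",s["img"][:,:,::-1])
    hsv=cv2.cvtColor(s["img"],cv2.COLOR_RGB2HSV);m=((hsv[:,:,1]<50)&(hsv[:,:,2]>75)).astype(np.uint8)
    x0,y0=(uv.min(0)-8).astype(int);x1,y1=(uv.max(0)+8).astype(int)
    for r in m[y0:y1:1,x0:x1]: print("".join(".#"[v] for v in r))
E
```

```text
t 41.55 p [0.4503 0.1764 0.247 ] rpy [ 3.141e+00 -1.000e-03 -1.880e-01] F [-0.17 -0.25 -0.19] M [ 0.08  0.04 -0.04] w 0.0878 gf 0.0
scene pred body [268.5 162.9] [295.4 194.9] loop [272.8 149.8] [282.4 167.7]
............######.#..###########.####.....
............###....#..#...######..####.....
............###..#.#..##.......#....##.....
............##...#.##.##..........#......#.
............###..#.##.##.............##..##
............##...###..##...........##......
............###..#.#..##.........##........
............###..#.#..#........#...........
............##...#.#..#......#.............
..#........####.####..#....................
######.....#######.##.###.......#.#........
##################.####..............#.....
##########################.................
##.........#################...............
...........####################............
...........######################..........
..........########################.........
..........#########################........
.........##########################........
.........##########################........
.........##
[... 2334 characters left out ...]
.....################################.....
.........################################.....
.........###############################......
.........###############################......
............###########################.......
.................######################.......
......................#############.##........
.......................############.##........
.......................####.....##..#.........
.......................####...................
.......................####...................
........................##....................
..............................................
.......................###....................
..............................................
```

The large cup's outline matches its home pose in both views, within about 2 px.

```bash
python3 -c "
from bench import workorder;print(workorder.close_job())"
```

```text
the job is handed in; nothing more can be done
None
```

All three cups hang nested on the hook, mouths to the post, smallest first, and the job is handed in at about 42 s. The medium cup took about 11 N for a moment as it was pressed home, and only the large cup's final position was checked (against its model, both cameras).

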